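# Start the brass wing screw square

### The arm

A 6-joint arm with a two-finger parallel gripper is mounted at the origin on the work surface. World frame = base frame: x ahead of the robot, y to its left, z up, the work surface at z = 0. Lengths are in m, angles in rad, forces in N, time in s.
With the tool pointing down it reaches from about 0.275 to 0.875 m from the base axis. Payload 12.5 kg.
Tool frame: the origin (TCP) lies on the centre line of the jaws, within the pads' length; the fingertips stand r.finger_overhang ahead of it and the grasp point (between the pads) lies 3 mm ahead of it (r.finger_overhang is the distance from the TCP to the fingertips, in m); z points along the fingers, y is the direction in which the jaws open and shut (so a half turn about z gives the same grasp; the last joint's range is limited). The gripper opens to 85 mm and grips with 20 to 120 N. Pads are 22 mm wide; open, the fingers measure 114 mm over their backs; the gripper's body (76 mm by 85 mm) begins 54 mm behind the grasp point. The pads swing forward as they close: fully open they stand 13 mm farther back than shut.
Start: joints at [1.212, 0.351, 1.652, -0, 1.139, -0.085], TCP at [0.149, 0.53, 0.253] pointing down, gripper open.
Joint ranges: [-2.75, 2.75], [-0.79, 2.1], [0.01, 2.65], [-1.57, 4.71], [0.07, 3.14], [-2.87, 2.87]. Speed limits (rad/s): [2.22, 2.22, 2.79, 3.14, 3.14, 3.14].

### API

Orientations are given as a unit quaternion [x, y, z, w].
In Python, from cell import r, optics gives the robot as it stands. The module is installed in compiled form; this text tells all that it offers. Calls block until the motion is done:
- r.move_to(position, orientation): joint-space move of the TCP to a pose.
- r.move_linear(position, rot=None, vel=0.15): straight line of the TCP; rot=None keeps the orientation; vel is the mean speed in m/s.
- r.set_joints(angles): joint-space move.
- r.set_gripper(opening, squeeze=None): opening from 0.0 (shut) to 1.0 (fully open); squeeze is the grip in N (None keeps the last); returns when the fingers have stopped.
- r.sleep(seconds).
- r.inverse_kinematics(position, orientation): joint angles nearest the present ones, or None.
- optics.get_image(name): name is "side" or "top"; returns a dict with "pixels" (400x640x3 uint8, red, green, blue), "depth" (400x640 float32, m along the optical axis (not along the pixel's ray), 0 where there is no reading), "fx", "fy", "cx", "cy" (pixels), "camera_from_world" (4x4, takes a point from world to camera coordinates). Camera axes: x right, y down, z forward; pixel columns grow to the right and rows downward; lengths in m; the calibration is good to about 2 mm. A picture is of the moment at which its call begins.
A pose or a line that the arm cannot do raises r.PlanningError and nothing moves.
- r.hand_in(): hands the job in, once; it reports no verdict.
Readings, each from a call of its own:
- r.current_t(): time.
- r.current_q(): joint angles.
- r.current_qvel(): joint speeds.
- r.current_effort(): joint torques, N m.
- r.current_tool_pos(): TCP position.
- r.current_ee_rot(): TCP orientation.
- r.current_contact_force(): force on the tool from outside, world axes, zero at the start.
- r.current_torque(): the same for the moment, N m.
- r.current_opening(): opening from 0.0 (shut) to 1.0 (fully open).
Only numpy, scipy, OpenCV 4.12 (cv2) and the standard library are available. Lean on these libraries where they do the work, as an engineer would, in place of code of your own. Each camera call takes 0.05 s, during which the arm holds its last target.

### The job

Pick up the red-handled wing driver and set it upright and fully down over the brass wing screw that stands proud of the pale wood block, with the wings in the slot between its two jaws. Only once it sits square on the screw's axis, turn the driver clockwise (seen from above) about a quarter turn to start the screw, then let go and leave the driver standing upright on the block over the screw. Turn the screw only with the driver, never with the gripper, and do not tip over the blue-handled nut driver.

Things in the scene. Friction and masses are not known exactly. Their poses are not given: they have to be found in the camera images.
- wing_driver: Wing driver, 0.18 kg. Square red handle 30 x 30 mm (faces across x and y) 56 to 108 mm above the origin, top at 112; steel shank 16 mm wide, 36 to 56; disc 40 mm wide, 30 to 37; below it two curved jaws on its +x and -x sides, inner radius 15, outer 20 mm. Between them a slot 18 mm wide, 30 mm deep runs along y. Origin: on the axis at the jaws' foot, z up. A half turn gives the same shape.
- screw_foot (a point): Screw's axis at the top (73 x 80 mm, 50 mm over the bench) of the pale block in a fixed vise. z up; y along the wings, turning with the screw. Above it: shank 8 mm wide, hub 14 mm wide (10 to 24 mm), wings 5 mm thick, 52 mm span, 12 to 26 mm. The driver's y goes along this y (20 deg off still fits), its jaws resting on the block. The dark block's dark screw lies tight on the wood: not this one.
- screw (a joint): Turn of the brass screw, rad: 0 at the start, grows clockwise seen from above. Stiff (about 0.12 N m), stays where it is left, does not visibly sink. From mid-slot the driver turns about 0.35 rad before its jaws meet the wings and carry the screw along.
- nut_driver: Nut driver, a bystander: the same square handle in blue, but with a plain round steel socket 28 mm in diameter without slots; 112 mm tall, standing upright on the bench. Origin: on the axis, at its foot; z up.

How it is judged:
On the way, in this order (a step that is already met when the one before it is completed fails the run):
1. the wing driver sits square over the brass screw, jaws down on the block, before the screw has been turned (horizontal distance between wing_driver and screw_foot below 0.012 m and angle between wing_driver's own z axis and vertical below 0.18 rad and z of wing_driver in the frame of screw_foot below 0.008 m and value of joint screw between -0.3 and 0.3 rad), for 0.2 s.
2. the screw is turned clockwise by at least 40 degrees with the driver square on it (horizontal distance between wing_driver and screw_foot below 0.012 m and angle between wing_driver's own z axis and vertical below 0.18 rad and z of wing_driver in the frame of screw_foot below 0.008 m and value of joint screw above 0.7 rad), for 0.2 s.
At the end, for the whole second after the job is handed in: The brass screw has turned clockwise by 40 to 130 degrees; the wing driver stands released and at rest over it, its axis within 12 mm of the screw's and within 10 degrees of upright, its foot within 8 mm of the block's top; the nut driver still stands upright (all of step 2 and value of joint screw below 2.3 rad and linear speed of wing_driver below 0.02 m/s and angular speed of wing_driver below 0.15 rad/s and angle between nut_driver's own z axis and vertical below 0.3 rad); the robot touches nothing.
It fails at once if the gripper's fingers push the screw directly (contact force between the fingers and screw above 2 N).
It fails at once if the blue nut driver is tipped over (angle between nut_driver's own z axis and vertical above 0.5 rad).
It also fails if it takes over 43 s, if anything falls off the work surface, if the arm or the gripper's body presses on something with over 40 N, if the wrist force passes 120 N, or if a joint passes its speed limit or range.

## Working session

There is one attempt and no reset: what is moved stays moved. The work goes in short steps, each a Python script; the robot and the scene stay as the last script left them, time stands still between calls to the robot, and variables do not carry over. Pictures are saved under pics/ and viewed, and the job is handed in when it is done.

```bash
mkdir -p pics; ls; cat > h.py <<'E'
import numpy as np, cv2, pickle
from cell import r, optics
def snap(name,tag):
    im=optics.get_image(name); pickle.dump(im,open(f'pics/{tag}.pkl','wb'))
    cv2.imwrite(f'pics/{tag}.png',im['pixels'][:,:,::-1]); return im
def world(im):
    # point per pixel
    d=im['depth'];v,u=np.mgrid[:d.shape[0],:d.shape[1]]
    P=np.stack([(u-im['cx'])/im['fx']*d,(v-im['cy'])/im['fy']*d,d],-1)
    T=np.linalg.inv(np.array(im['camera_from_world']))
    return P@T[:3,:3].T+T[:3,3]
def ray(im,uv,z):
    T=np.linalg.inv(np.array(im['camera_from_world']))
    uv=np.atleast_2d(uv).astype(float)
    d=np.c_[(uv[:,0]-im['cx'])/im['fx'],(uv[:,1]-im['cy'])/im['fy'],np.ones(len(uv))]@T[:3,:3].T
    return T[:3,3]+d*((z-T[2,3])/d[:,2])[:,None]
E
python3 - <<'E'
from h import *
for n in('top','side'):
    im=snap(n,n+'0'); T=np.linalg.inv(np.array(im['camera_from_world'])); print(n,im['fx'],T.round(3))
print(r.current_t(),r.current_ee_rot(),r.finger_overhang,r.current_tool_pos())
E
```

```text
pics
top 402.0019173949984 [[ 0.013 -0.995  0.096  0.486]
 [-0.999 -0.008  0.043 -0.027]
 [-0.042 -0.096 -0.994  0.76 ]
 [ 0.     0.     0.     1.   ]]
side 405.53185917990163 [[ 0.732 -0.526  0.433  0.255]
 [-0.681 -0.575  0.454 -0.354]
 [ 0.01  -0.627 -0.779  0.626]
 [ 0.     0.     0.     1.   ]]
0.1 [ 1.36476058e-01  9.90643227e-01 -5.19153880e-04 -1.16744802e-04] 0.022 [0.14859056 0.52925095 0.25281727]
```

View pics/top0.png

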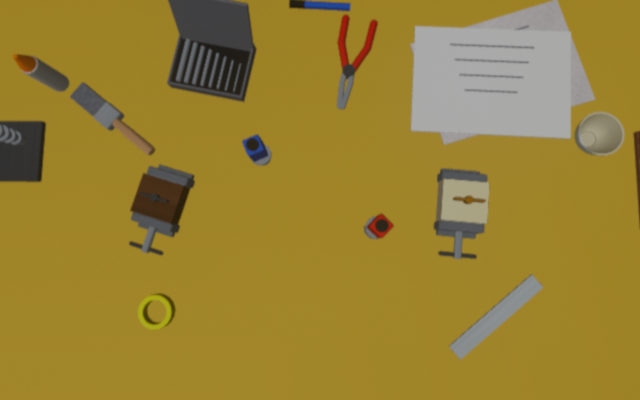

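View pics/side0.png

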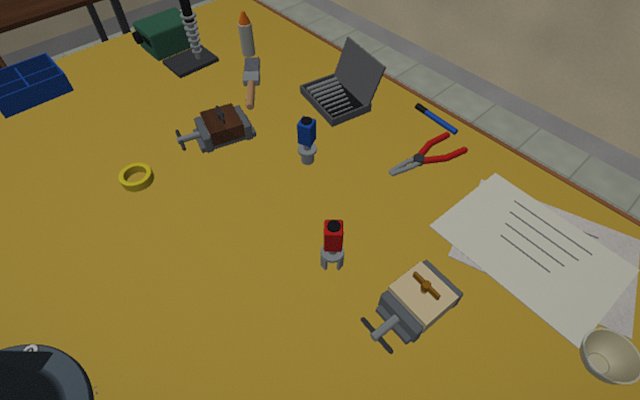

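The top view shows the red driver upright at about (380,226), the blue one at (256,148), and the pale block with the brass wings at (468,200). The side view agrees: red at (333,235), brass at (427,286). Next I'll measure them.

```bash
cat > m.py <<'E'
from h import *
def masks(im):
    hsv=cv2.cvtColor(im['pixels'],cv2.COLOR_RGB2HSV)
    return hsv
for n in('top','side'):
    im=pickle.load(open(f'pics/{n}0.pkl','rb')); W=world(im); H,S,V=[c.astype(int) for c in cv2.split(cv2.cvtColor(im['pixels'],cv2.COLOR_RGB2HSV))]
    X,Y,Z=W[...,0],W[...,1],W[...,2]; ok=im['depth']>0
    red=ok&((H<6)|(H>174))&(S>150)&(V>60)&(Z>.04)
    blue=ok&(H>105)&(H<130)&(S>130)&(Z>.04)
    for nm,m in(('red',red),('blue',blue)):
        P=W[m];print(n,nm,len(P),P.mean(0).round(4),P.min(0).round(3),P.max(0).round(3))
    # driver at top: all points above bench near
    m=red&(Z>.1); P=W[m]; vv,uu=np.where(m)
    if len(P)>10:
        c=cv2.convexHull(np.c_[uu,vv].astype(np.float32)); q=ray(im,c[:,0],.108)
        rect=cv2.minAreaRect((q[:,:2]*1000).astype(np.float32)); print(' redtop',len(P),rect, Z[m].max())
    c=P.mean(0) if len(P) else None
    rm=ok&(np.hypot(X-W[red][:,0].mean(),Y-W[red][:,1].mean())<.04)
    print(' zhist',[(k,int((rm&(abs(Z-k)<.003)).sum())) for k in np.arange(0,.12,.006).round(3)])
    # block
    pc={'top':(463,203),'side':(427,286)}[n]
    yy,xx=np.mgrid[:400,:640]; near=np.hypot(xx-pc[0],yy-pc[1])<50
    br=ok&near&(Z>.054)&(Z<.085)
    pts=W[br]; print(' proud',len(pts),np.median(pts,0).round(4),pts[:,2].max())
    brass=near&(S>150)&(H>8)&(H<26)&(Z>.055)
    pts=W[brass]; vv,uu=np.where(brass)
    q=ray(im,np.c_[uu,vv],.076)[:,:2]*1000
    print(' brass',len(q),cv2.minAreaRect(q.astype(np.float32)),q.mean(0),Z[brass].min(),Z[brass].max())
    mu=q-q.mean(0);e,v=np.linalg.eigh(mu.T@mu);print('  axis',v[:,1],np.degrees(np.arctan2(v[1,1],v[0,1])))
    wood=near&(Z>.044)&(Z<.056)&(S<110)&(V>120)
    vv,uu=np.where(wood); q=ray(im,np.c_[uu,vv],.05)[:,:2]*1000
    print(' wood',len(q),cv2.minAreaRect(q.astype(np.float32)),np.median(Z[wood]))
    vis=im['pixels'].copy(); vis[brass]=[0,255,0];vis[red]=[0,255,255];vis[wood]=[255,0,255]
    x0,y0={'top':(340,160),'side':(290,200)}[n]
    cv2.imwrite(f'pics/v_{n}.png',np.hstack([cv2.resize(a[y0:y0+150,x0:x0+180],None,fx=2.2,fy=2.2,interpolation=0) for a in(im['pixels'],vis)])[:,:,::-1])
E
python3 m.py; cd pics; python3 -c "
import cv2,numpy as np
a=[cv2.imread(f'v_{n}.png') for n in('top','side')];cv2.imwrite('v2.png',cv2.resize(np.vstack(a),(712,594)))"
```

```text
top red 152 [ 0.5131 -0.1039  0.1052] [ 0.498 -0.124  0.074] [ 0.532 -0.089  0.112]
top blue 153 [0.6437 0.1024 0.1061] [0.63  0.088 0.097] [0.662 0.121 0.113]
 redtop 146 ((515.114501953125, -105.50872039794922), (27.105445861816406, 26.337644577026367), 45.16301727294922) 0.11207019217084924
 zhist [(np.float64(0.0), 828), (np.float64(0.006), 5), (np.float64(0.012), 3), (np.float64(0.018), 5), (np.float64(0.024), 6), (np.float64(0.03), 14), (np.float64(0.036), 77), (np.float64(0.042), 0), (np.float64(0.048), 0), (np.float64(0.054), 0), (np.float64(0.06), 3), (np.float64(0.066), 10), (np.float64(0.072), 8), (np.float64(0.078), 10), (np.float64(0.084), 6), (np.float64(0.09), 8), (np.float64(0.096), 3), (np.float64(0.102), 60), (np.float64(0.108), 248), (np.float64(0.114), 46)]
 proud 149 [ 0.5626 -0.2598  0.073 ] 0.07685139071097902
 brass 106 ((555.79296875, -252.65956115722656), (133.3231201171875, 148.40341186523438), 19.015945434570312) [ 564.64447911 -258.51888524] 0.06414631047286845 0.7598888106327563
  axis [-0.28303554  0.95910942] 106.4414590007781
 wood 1758 ((562.65344238
[... 642 characters left out ...]
.float64(0.054), 0), (np.float64(0.06), 20), (np.float64(0.066), 36), (np.float64(0.072), 45), (np.float64(0.078), 40), (np.float64(0.084), 38), (np.float64(0.09), 40), (np.float64(0.096), 37), (np.float64(0.102), 42), (np.float64(0.108), 184), (np.float64(0.114), 125)]
 proud 262 [ 0.5614 -0.2605  0.0738] 0.07867657129221728
 brass 235 ((581.8546142578125, -255.6578369140625), (91.71234130859375, 136.28330993652344), 9.906159400939941) [ 561.88873036 -261.53329   ] 0.055322956144458035 0.6264348479896409
  axis [-8.57707258e-06  1.00000000e+00] 90.00049143005931
 wood 2019 ((562.77099609375, -259.7207946777344), (79.96576690673828, 74.38236999511719), 85.35157775878906) 0.050543802012952055
```

View pics/v2.png

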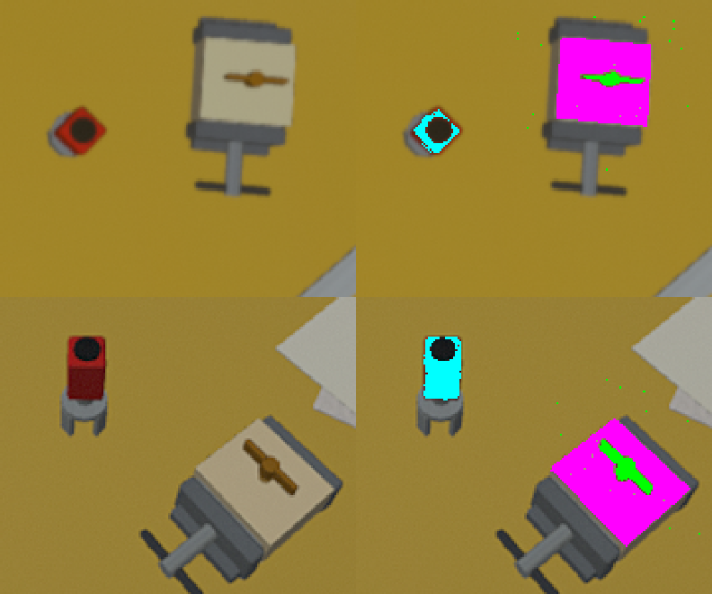

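```bash
cat > m2.py <<'E'
from h import *
import sys
def meas(tag,n,pc,pr):
    im=pickle.load(open(f'pics/{tag}.pkl','rb')); W=world(im); H,S,V=[c.astype(int) for c in cv2.split(cv2.cvtColor(im['pixels'],cv2.COLOR_RGB2HSV))]
    Z=W[...,2]; yy,xx=np.mgrid[:400,:640]
    near=np.hypot(xx-pc[0],yy-pc[1])<45
    b=(near&(S>150)&(H>5)&(H<26)&(Z>.06)&(Z<.085)).astype(np.uint8)
    k,l,st,ce=cv2.connectedComponentsWithStats(b); i=1+np.argmax(st[1:,4]); vv,uu=np.where(l==i)
    q=ray(im,np.c_[uu,vv],.074)[:,:2]*1000; rc=cv2.minAreaRect(q.astype(np.float32)); mu=q-q.mean(0);w,v=np.linalg.eigh(mu.T@mu)
    print(tag,'brass',len(q),q.mean(0).round(1),rc,'yaw',np.degrees(np.arctan2(v[1,1],v[0,1])).round(1))
    near=np.hypot(xx-pr[0],yy-pr[1])<20
    c=(near&(V<50)&(Z>.095)&(Z<.125)).astype(np.uint8)
    k,l,st,ce=cv2.connectedComponentsWithStats(c); i=1+np.argmax(st[1:,4]); 
    print(' cap',st[i],(ray(im,ce[i],.112)*1000).round(1))
    d=near*0+np.hypot(xx-pr[0],yy-pr[1]); hull=(d<25)&(((H<8)|(H>172))&(S>140))
    vv,uu=np.where(hull&(Z>.104)); h=cv2.convexHull(np.c_[uu,vv].astype(np.float32))
    print(' top',cv2.minAreaRect((ray(im,h[:,0],.108)[:,:2]*1000).astype(np.float32)))
    # steel disc/jaw points
    s=(d<45)&(S<70)&(Z>.004)&(Z<.05)
    P=W[s&(np.hypot(W[...,0]-.512,W[...,1]+.106)<.035)]
    if len(P)>5: print(' steel',len(P),cv2.minAreaRect((P[:,:2]*1000).astype(np.float32)),'z',np.percentile(P[:,2],[5,50,95]).round(3))
    return im,W
if __name__=='__main__':
    meas('top0','top',(463,203),(380,226)); meas('side0','side',(427,286),(333,235))
    for n,pr in(('top',(375,230)),('side',(333,245))):
        im=pickle.load(open(f'pics/{n}0.pkl','rb'))
        a=im['pixels'][pr[1]-35:pr[1]+35,pr[0]-35:pr[0]+35,::-1]; cv2.imwrite(f'pics/c_{n}.png',cv2.resize(cv2.convertScaleAbs(a,alpha=1.5),(400,400),interpolation=cv2.INTER_CUBIC))
    cv2.imwrite('pics/c.png',np.hstack([cv2.imread('pics/c_top.png'),cv2.imread('pics/c_side.png')]))
E
python3 m2.py
```

```text
top0 brass 90 [ 561.9 -259.5] ((562.5363159179688, -260.42498779296875), (10.270139694213867, 47.719764709472656), 4.949761390686035) yaw 86.3
 cap [377 221  10  10  81] [[ 515.  -107.8  112. ]]
 top ((514.7544555664062, -106.7228775024414), (27.050533294677734, 27.509931564331055), 45.41542434692383)
 steel 87 ((513.5642700195312, -97.2467269897461), (37.8389892578125, 17.776525497436523), 6.30086612701416) z [0.021 0.035 0.037]
side0 brass 219 [ 560.7 -260.9] ((560.1646728515625, -260.177734375), (51.525699615478516, 17.854337692260742), 74.53802490234375) yaw 84.5
 cap [327 220  13  12 119] [[ 515.2 -108.3  112. ]]
 top ((512.789794921875, -110.1926498413086), (33.7902946472168, 28.21417808532715), 46.89209747314453)
 steel 317 ((512.1732788085938, -111.54336547851562), (26.920921325683594, 38.28435134887695), 44.20149230957031) z [0.009 0.036 0.039]
```

View pics/c.png

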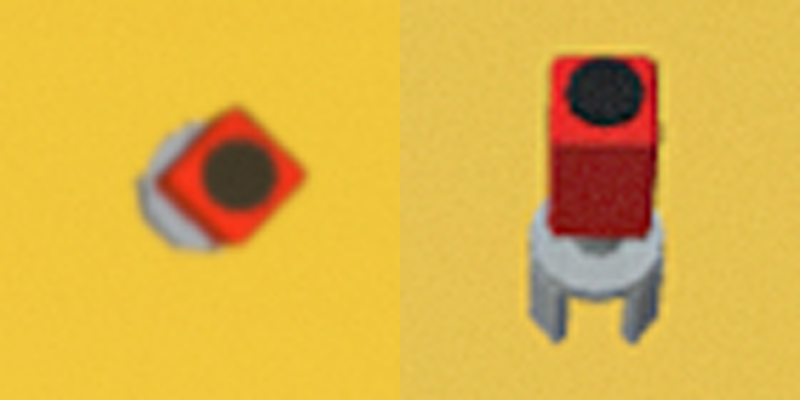

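Both views agree within about 2 mm. The driver's axis is at (515,-108) with its slot at about 45.5°, and the screw is at (562,-260) with its wings at about 85.5°. That matches the block's centre and the sizes given. Next I'll check reach and the wrist range.

```bash
cat >> h.py <<'E'
from scipy.spatial.transform import Rotation as R
def down(deg):
    a=np.radians(deg); y=np.array([np.cos(a),np.sin(a),0]);z=np.array([0,0,-1.]);x=np.cross(y,z)
    return R.from_matrix(np.c_[x,y,z]).as_quat()
D=np.array([.515,-.108]); S=np.array([.562,-.260]); YD=45.5; YS=85.5
E
python3 - <<'E'
from h import *
print(R.from_quat(r.current_ee_rot()).as_matrix().round(3)[:,1])
for k in(0,90,180,270):
    for p,z,dy in((D,.2,0),(D,.088,0),(S,.24,YS-YD),(S,.138,YS-YD),(S,.138,YS-YD-85)):
        q=r.inverse_kinematics([*p,z],down(YD+k+dy)); print(k,dy,None if q is None else np.round(q,2))
E
```

```text
[ 0.27   0.963 -0.001]
0 0 [-0.3   0.37  1.77 -0.    1.   -1.09]
0 0 [-0.3   0.54  1.84 -0.    0.76 -1.09]
0 40.0 [-0.51  0.49  1.48 -0.    1.18 -2.  ]
0 40.0 [-0.51  0.61  1.56 -0.    0.98 -2.  ]
0 -45.0 [-0.51  0.61  1.56 -0.    0.98 -0.52]
90 0 [-0.3   0.37  1.77 -0.    1.   -2.66]
90 0 [-0.3   0.54  1.84 -0.    0.76 -2.66]
90 40.0 [-0.51  0.49  1.48 -0.    1.18  2.71]
90 40.0 [-0.51  0.61  1.56 -0.    0.98  2.71]
90 -45.0 [-0.51  0.61  1.56 -0.    0.98 -2.09]
180 0 [-0.3   0.37  1.77 -0.    1.    2.05]
180 0 [-0.3   0.54  1.84 -0.    0.76  2.05]
180 40.0 [-0.51  0.49  1.48 -0.    1.18  1.14]
180 40.0 [-0.51  0.61  1.56 -0.    0.98  1.14]
180 -45.0 [-0.51  0.61  1.56 -0.    0.98  2.62]
270 0 [-0.3   0.37  1.77 -0.    1.    0.48]
270 0 [-0.3   0.54  1.84 -0.    0.76  0.48]
270 40.0 [-0.51  0.49  1.48 -0.    1.18 -0.43]
270 40.0 [-0.51  0.61  1.56 -0.    0.98 -0.43]
270 -45.0 [-0.51  0.61  1.56 -0.    0.98  1.05]
```

```bash
python3 - <<'E'
from h import *
o=down(YD+270)
r.move_to([*D,.19],o); print(r.current_t())
r.move_linear([*D,.090],vel=.1); print(r.current_t(),r.current_contact_force())
r.set_gripper(0,squeeze=50); print(r.current_t(),r.current_opening(),r.current_tool_pos(),r.current_contact_force())
snap('side','side1')
E
```

```text
2.7083
3.8583 [ 0.19340606 -0.21484151 -1.20079457]
4.4083 0.34556547556638656 [ 0.51514248 -0.10804698  0.09027435] [-0.28605613  0.59893795  3.60181067]
```

View pics/side1.png

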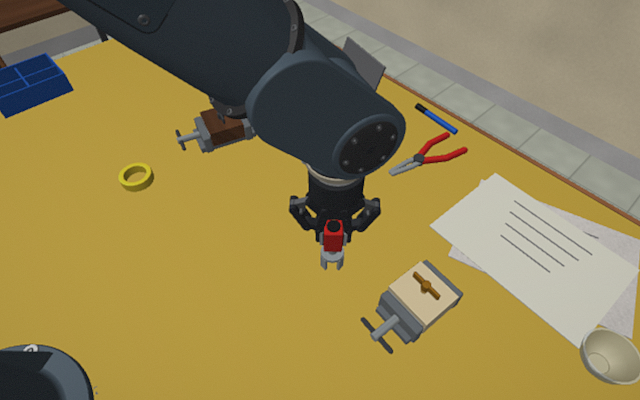

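The driver is gripped by its handle at (333,238). The opening of 0.346 is about 29 mm, which fits the 30 mm handle. Now I'll lift it, move it above the screw and check.

```bash
python3 - <<'E'
from h import *
r.move_linear([*D,.21],vel=.15)
r.move_to([*S,.21],down(YS+270)); print(r.current_t(),r.current_opening(),r.current_contact_force(),r.current_tool_pos())
r.move_linear([*S,.176],vel=.1)
a=snap('side','side2');b=snap('top','top2'); print(r.current_t())
A=a['pixels'][170:370,300:560];B=b['pixels'][130:270,390:550]
cv2.imwrite('pics/z2.png',np.hstack([cv2.resize(A,(400,308)),cv2.resize(B,(352,308))])[:,:,::-1])
E
```

```text
6.2833 0.3467534502318181 [-0.72451174  0.4448889  -1.11713195] [ 0.56167534 -0.25932114  0.20925249]
6.875
```

View pics/z2.png

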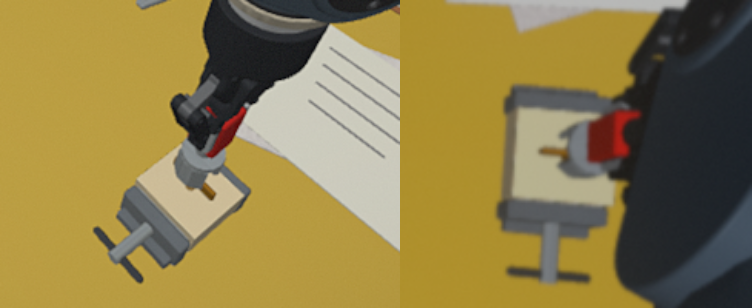

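The driver hangs upright about 10 mm above the wings, which come out on both sides along the slot (side-view crop, about (207,190)). I'll check the disc centre numerically before lowering.

```bash
python3 - <<'E'
from h import *
for t in('side2','top2'):
    im=pickle.load(open(f'pics/{t}.pkl','rb'));W=world(im);X,Y,Z=np.moveaxis(W,-1,0)
    hs=cv2.cvtColor(im['pixels'],cv2.COLOR_RGB2HSV);near=np.hypot(X-.562,Y+.26)<.035
    m=near&(hs[...,1]<80)&(hs[...,2]>75)&(Z>.112)&(Z<.13)
    P=W[m]; print(t,'disc',len(P),P[:,2].max().round(4),np.median(P[:,2]))
    if len(P)>10:
        c,rad=cv2.minEnclosingCircle((P[:,:2]*1000).astype(np.float32)); print(c,rad)
    m=near&(hs[...,1]<80)&(hs[...,2]>60)&(Z>.08)&(Z<.113);P=W[m]
    if len(P)>10: print(' jaws',len(P),np.percentile(P[:,2],[2,98]),cv2.minEnclosingCircle((P[:,:2]*1000).astype(np.float32)))
E
```

```text
side2 disc 401 0.1289 0.12291782133229445
(561.8078002929688, -257.5344543457031) 20.491506576538086
 jaws 223 [0.08645399 0.11273417] ((561.019287109375, -258.41851806640625), 20.88418960571289)
top2 disc 218 0.1251 0.12156906744246199
(562.1104736328125, -258.072265625) 20.76460075378418
 jaws 90 [0.0845283  0.11255541] ((561.8609619140625, -258.3905029296875), 20.6839656829834)
```

The disc fits (radius 20.5 mm, height 123 mm). Its centre is about 2 mm off in y, so I'll correct that while lowering.

```bash
python3 - <<'E'
from h import *
T=S+[0,-.0015]
r.move_linear([*T,.176],vel=.05)
r.move_linear([*T,.145],vel=.05); print(r.current_t(),r.current_contact_force(),r.current_torque())
for z in(.1425,.141,.140,.139,.138):
    r.move_linear([*T,z],vel=.02); f=r.current_contact_force(); print(z,r.current_tool_pos(),f)
    if f[2]>6: break
r.sleep(.4); print(r.current_t(),r.current_torque(),r.current_contact_force())
a=snap('side','side3');b=snap('top','top3')
A=a['pixels'][170:370,300:560];B=b['pixels'][130:270,390:550]
cv2.imwrite('pics/z3.png',np.hstack([cv2.resize(A,(400,308)),cv2.resize(B,(352,308))])[:,:,::-1])
E
```

```text
7.8917 [-0.74716242  0.50225818 -1.65594692] [-0.00280825  0.04092701 -0.02316785]
0.1425 [ 0.56199329 -0.26149003  0.14253346] [ 0.70771282 -1.32083125 -1.58796611]
0.141 [ 0.56196764 -0.26148745  0.14093801] [ 0.09903781  0.05525551 -2.18349962]
0.14 [ 0.56216163 -0.26158916  0.14033352] [-0.33545493 -0.10530327  2.68694413]
0.139 [ 0.5622351  -0.26162358  0.14024989] [-3.0285662   1.24218633 10.63998013]
9.3167 [ 0.45039015  0.87176757 -0.02277477] [-2.32525972  1.59800551 11.74267358]
```

View pics/z3.png

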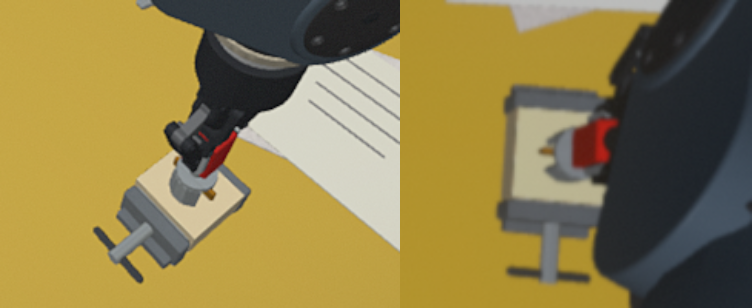

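Contact came at TCP z = 0.1403, which is the grasp height plus 50 mm, so the jaws rest on the block. The wings come out of the slot on both sides. Now I'll ease the pressure and turn.

```bash
python3 - <<'E'
from h import *
T=S+[0,-.0015]
r.move_linear([*T,.1398],vel=.02); print(r.current_contact_force())
q0=np.array(r.inverse_kinematics([*T,.1398],r.current_ee_rot()));q0=np.array(r.current_q()) if q0 is None else q0
for d in np.arange(.15,1.51,.15):
    q=q0.copy();q[5]+=d;r.set_joints(q)
    f=np.array(r.current_contact_force());print(d.round(2),round(r.current_t(),2),f.round(1),np.round(r.current_torque(),2),np.round(r.current_tool_pos(),4))
    if np.linalg.norm(f)>45: print('stop');break
r.sleep(.3)
print(r.current_opening())
a=snap('side','side4');b=snap('top','top4')
A=a['pixels'][170:370,300:560];B=b['pixels'][130:270,390:550]
cv2.imwrite('pics/z4.png',np.hstack([cv2.resize(A,(400,308)),cv2.resize(B,(352,308))])[:,:,::-1])
E
```

```text
[-0.54503608  0.66375603  5.40823602]
0.15 9.93 [-0.1 -0.1  5.7] [ 0.09  0.22 -0.02] [ 0.5623 -0.2617  0.1403]
0.3 10.2 [-0.1  0.   6.5] [-0.02  0.19 -0.01] [ 0.5623 -0.2618  0.1403]
0.45 10.47 [1.3 0.1 5.6] [ 0.02 -0.15 -0.05] [ 0.5625 -0.2617  0.1403]
0.6 10.73 [0.2 0.5 5.4] [ 0.17  0.05 -0.07] [ 0.5624 -0.2616  0.1403]
0.75 11.0 [0.7 0.6 6.5] [ 0.25  0.08 -0.05] [ 0.5623 -0.2616  0.1403]
0.9 11.27 [-0.4  1.1  6.7] [ 0.43  0.28 -0.03] [ 0.5623 -0.2615  0.1403]
1.05 11.53 [-0.5  1.8  7.5] [ 0.52  0.38 -0.04] [ 0.5622 -0.2614  0.1403]
1.2 11.8 [-1.7  2.9  8. ] [ 0.61  0.38 -0.04] [ 0.5621 -0.2613  0.1403]
1.35 12.07 [-1.9  2.9  8.5] [ 0.76  0.44 -0.02] [ 0.5621 -0.2611  0.1403]
1.5 12.33 [-1.7  3.6  8.7] [ 0.83  0.41 -0.1 ] [ 0.5621 -0.261   0.1403]
0.3449838672184603
```

View pics/z4.png

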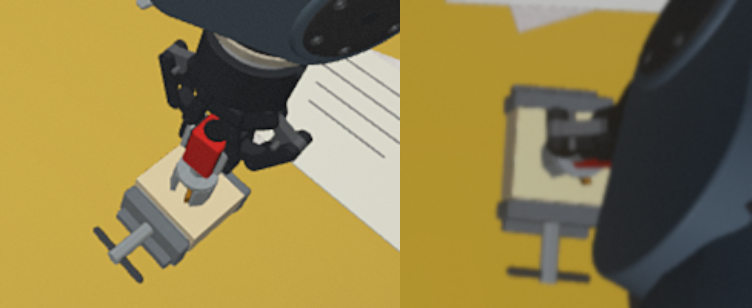

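```bash
cat > tip.py <<'E'
from h import *
import sys
for t in sys.argv[1:]:
    im=pickle.load(open(f'pics/{t}.pkl','rb'));W=world(im);X,Y,Z=np.moveaxis(W,-1,0)
    h=cv2.cvtColor(im['pixels'],cv2.COLOR_RGB2HSV)
    m=(np.hypot(X-.562,Y+.26)<.033)&(h[...,1]>120)&(h[...,0]>4)&(h[...,0]<28)&(Z>.056)&(Z<.082)
    v,u=np.where(m); q=ray(im,np.c_[u,v],.074)
    d=q[:,:2]-S; rr=np.hypot(*d.T); a=np.degrees(np.arctan2(d[:,1],d[:,0]))
    print(t,len(q),'rmax',rr.max().round(4),'az',np.round(a[np.argsort(-rr)[:15]],0))
    P=W[(np.hypot(X-.562,Y+.26)<.026)&(h[...,1]<80)&(h[...,2]>75)&(Z>.078)&(Z<.092)]
    if len(P)>10: print(' disc',len(P),np.median(P[:,2]).round(4),cv2.minEnclosingCircle((P[:,:2]*1000).astype(np.float32)))
E
python3 tip.py side4 top4
```

```text
side4 23 rmax 0.0277 az [-159. -157. -160. -157. -154. -162. -158. -155. -160. -156. -153. -161.
 -157. -153. -163.]
 disc 326 0.0873 ((563.1865234375, -259.69110107421875), 20.80520248413086)
top4 8 rmax 0.0248 az [-159. -162. -153. -157. -161. -165. -155. -159.]
 disc 102 0.0851 ((553.7972412109375, -258.9010314941406), 16.828847885131836)
```

The wing tip has gone from azimuth -94.5° to about -158°, so the screw has turned about 63° (1.1 rad). The disc is still centred and at seat height. Now I'll relieve the load, release and retreat.

```bash
python3 - <<'E'
from h import *
q=np.array(r.current_q());q[5]-=.08;r.set_joints(q)
p=r.current_tool_pos(); print(r.current_contact_force(),r.current_torque())
r.set_gripper(1.0); print(r.current_t(),r.current_opening(),r.current_contact_force())
p=np.array(r.current_tool_pos()); r.move_linear([p[0],p[1],p[2]+.12],vel=.1)
r.move_to([.40,.15,.35],r.current_ee_rot()); r.sleep(.3); print(r.current_t(),r.current_contact_force())
a=snap('side','side5');b=snap('top','top5')
A=a['pixels'][170:370,300:560];B=b['pixels'][130:270,390:550]
cv2.imwrite('pics/z5.png',np.hstack([cv2.resize(A,(400,308)),cv2.resize(B,(352,308))])[:,:,::-1])
E
python3 tip.py side5 top5
python3 - <<'E'
import sys;sys.path.insert(0,'.')
from h import *
for t in('side5','top5'):
    im=pickle.load(open(f'pics/{t}.pkl','rb'));W=world(im);X,Y,Z=np.moveaxis(W,-1,0)
    h=cv2.cvtColor(im['pixels'],cv2.COLOR_RGB2HSV)
    m=(np.hypot(X-.562,Y+.26)<.04)&(h[...,2]<50)&(Z>.145)&(Z<.175)
    k,l,st,ce=cv2.connectedComponentsWithStats(m.astype(np.uint8))
    i=1+np.argmax(st[1:,4]);print(t,'cap',st[i],ray(im,ce[i],.162),np.median(Z[l==i]))
E
```

```text
[-0.30163581  0.56958105  3.10777289] [0.36887718 0.00870707 0.10012554]
13.5667 0.9998902918473457 [ 0.07367177 -0.82216344  0.40911202]
16.8667 [-0.27499457  0.20595667 -0.22839713]
side5 22 rmax 0.0277 az [-159. -157. -160. -157. -154. -162. -158. -155. -160. -156. -153. -161.
 -157. -153. -163.]
 disc 326 0.0873 ((562.67041015625, -259.85040283203125), 20.600112915039062)
top5 20 rmax 0.0248 az [-159.   24. -162.   20. -153.   29.   16. -157.   25. -161.   21.   31.
 -165.   17. -155.]
 disc 202 0.0856 ((562.352783203125, -260.1748962402344), 19.798240661621094)
side5 cap [433 248  16  14 171] [[ 0.56207644 -0.26097125  0.162     ]] 0.16236712266386483
top5 cap [484 188  13  11 116] [[ 0.56191537 -0.26022086  0.162     ]] 0.1606809142681369
```

View pics/z5.png

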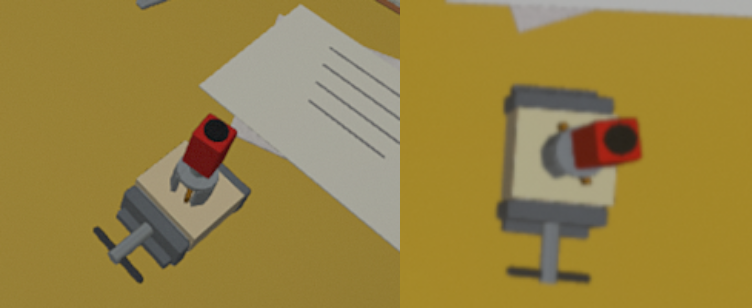

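View pics/side5.png

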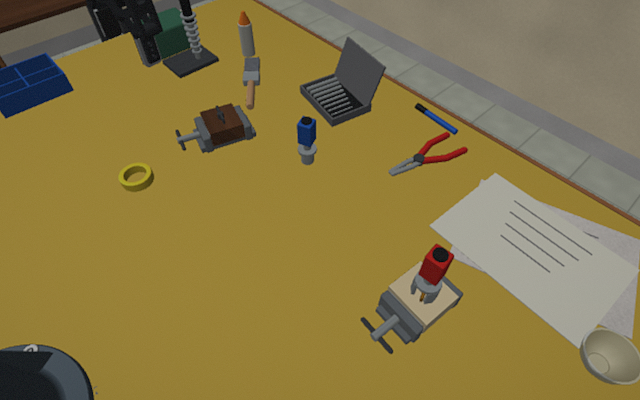

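The driver stands upright at (437,270) with its cap, disc and the screw's axis within about 1 mm of each other. The blue driver still stands at (307,140), and the arm is clear.

```bash
python3 -c "
from h import *
r.hand_in();print(r.current_t())"
```

```text
the job is handed in; nothing more can be done
the job is handed in; nothing more can be done
```

I set the wing driver over the brass screw, turned the screw clockwise about 63° (1.1 rad), released the driver and left it standing upright. I handed the job in at about 17 s; the interface gives no verdict.

- **Seating:** before lowering, the driver's disc was about 2 mm off the screw's axis in y, so I corrected for that. The jaws met the block 50 mm above the height at which I gripped the driver on the bench, so they were fully down. The wings came out of the slot on both sides.
- **Turning:** I turned the driver 1.5 rad. The wing tip moved from azimuth -94.5° to about -158° in both camera views, and stayed there after release.
- **At the end:** the driver's cap and disc centres were each within about 1 mm of the screw's axis. The cap was about 162 mm above the bench, as it should be with the foot on the block.
- **Clearance:** the blue nut driver still stood upright, and the robot was clear of everything, with wrist force near zero.

One reading disagreed: in the top view after the turn, the disc centre was about 8 mm off in x because the gripper partly hid it. It read correctly once the arm had moved away. No check failed.

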